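# Hold the right sample pot over the code reader

### The job

Of the three look-alike sample pots standing on the white tray, pick out the one whose base is as wide as the reader's round glass window (the middle size) and carry it upright over the tube rack to the code reader on the other side. Finish while still holding it there, upright and still, centred over the window with its base about a centimetre above the glass; neither the pot nor the gripper may touch the reader at any time. Leave the other two pots and the tube rack standing as they are.

Things in the scene. Friction and masses are not known exactly. Their poses are not given: they have to be found in the camera images.
- pot_medium: The pot to use: round white sample pot with an orange screw cap of the same width, 36 mm diameter, 75 mm tall (cap is the top 20 mm), rigid, about 50 to 100 g. Origin: centre of its underside; z up through the cap.
- pot_small: Look-alike pot, 26 mm diameter, 75 mm tall, same materials. Origin: centre of its underside. Leave it.
- pot_large: Look-alike pot, 46 mm diameter, 75 mm tall, same materials. Origin: centre of its underside. Leave it.
- tray: Fixed shallow white tray, 120 mm (its x) by 250 mm (its y), rim 15 mm high, floor 4 mm thick; the three pots stand on it in a row along its y, in any order, about 80 mm apart, so grasping with the fingers closing along the tray's x leaves them free. It is on one side of the tube rack, the reader on the other; which is left and which is right varies. Origin: centre of its underside.
- reader: Fixed code reader: low grey box 120 by 120 mm with a black top and a round glass window standing 1 mm proud in the middle; 61 mm high overall, nothing on it stands higher. Origin: centre of its underside.
- reader_window (a point): Centre of the upper face of the reader's round glass window, 36 mm diameter, 61 mm above the table; z points up.
- rack: White tube rack full of capped tubes, standing loose on the table between tray and reader; 260 mm long (its x, roughly away from the robot) by 75 mm wide (its y), caps' tops 115 mm above the table, 0.9 kg. Origin: centre of its underside.
Mind the look-alikes: they are no part of the job. Leave any green or red look-alike of the pot_small alone. What is shaped like the pot_large but turquoise is not meant.

How it is judged:
By the outcome, as a careful person would: the job done as asked, in the order asked, and still so for the second after the job is handed in, while the arm keeps its last pose, push and grip.
It also fails if it takes over 51 s, if anything falls off the work surface, if the arm or the gripper's body presses on something with over 40 N, if the wrist force passes 120 N, or if a joint passes its speed limit or range.

### The arm

A 7-joint arm with a two-finger parallel gripper is mounted at the origin on the work surface. World frame = base frame: x ahead of the robot, y to its left, z up, the work surface at z = 0. Lengths are in m, angles in rad, forces in N, time in s.
With the tool pointing down it reaches from about 0.425 to 0.8 m from the base axis. Payload 8.3 kg.
Tool frame: the origin (TCP) lies at the very end of the fingers, on their centre line; the grasp point (between the pads) lies 19 mm behind it; y points along the fingers, z is the direction in which the jaws open and shut, and the axes are right-handed (so a half turn about y gives the same grasp; the last joint's range is limited). The gripper opens to 85 mm and grips with 20 to 120 N. Pads are 22 mm wide; open, the fingers measure 114 mm over their backs; the gripper's body (76 mm by 85 mm) begins 54 mm behind the grasp point. The pads swing forward as they close: fully open they stand 13 mm farther back than shut.
Start: joints at [1.262, 0.383, 0.016, 1.37, -0.006, 1.388, -0.046], TCP at [0.152, -0.606, 0.199] pointing down, gripper open.
Joint ranges: [-2.95, 2.95], [-0.25, 2.06], [-1.52, 1.56], [0.18, 2.33], [-1.44, 4.58], [0.02, 2.06], [-3.01, 3.01]. Speed limits (rad/s): [2.39, 2.39, 3.01, 3.01, 3.14, 3.14, 3.14].

### API

Orientations are given as a unit quaternion [x, y, z, w].
In Python, from workcell import ctrl gives the robot as it stands.
- The arm moves only by the shell command python3 -m jog 'ROWS' [FORCE]. ROWS is JSON, a list of rows, each a list of 3 entries, a list of its own where there are three numbers: the shift along the tool's x, y, z in m, then the turn, a rotation vector about the tool's x, y, z in degrees, then the finger opening in m, from 0 to 0.0854. In form: [[[dx, dy, dz], [wx, wy, wz], grip], ...]. A call has 1 to 20 rows; each row shifts and turns the pose as measured when the row begins, along the tool's axes as they then stand; what a row does not reach is not made up. A row lasts 1/10 s, in which the tool goes at most 50 mm and 8.59 degrees, less where a joint would pass 70% of its speed; a pose out of reach is approached as far as the arm can. A call is refused whole if a number of a shift passes 0.05 or a number of a turn 8.59, either way. A call with a gripper value outside its range is refused whole. The fingers move at their own pace and stop on an object; FORCE is the grip in N (left out, the last holds). Time passes only in rows, so rows that do not move let the fingers close. It gives the time, the measured TCP pose, the force and the opening at its end, in the units of the state.
- ctrl.read_state(): the state, without advancing time (a new reading comes with each control period).
- ctrl.snapshot(name): name is "side" or "top"; returns the picture (420x560x3 uint8, blue, green, red); there is no depth.
- ctrl.camera_model(name): a dict with "camera_matrix" (3x3 intrinsics, pixels), "dist_coeffs" ([k1, k2, p1, p2, k3] as OpenCV has them; the pictures are not rectified), "view" (4x4, takes a point from world to camera coordinates). Camera axes: x right, y down, z forward; pixel columns grow to the right and rows downward; lengths in m; the calibration is good to about 2 mm. A picture is of the moment at which its call begins. camera_model takes no time and is no camera call.
- ctrl.sign_off(): hands the job in, once; it reports no verdict.
The state is a dict: "time": time; "joint_positions": joint angles; "qd": joint speeds; "effort": joint torques, N m; "ee_pos": TCP position; "orientation": TCP orientation; "force": force on the tool from outside, world axes, zero at the start; "wrist_torque": the same for the moment, N m; "width": finger opening in m.
Only numpy, scipy, OpenCV 4.12 (cv2) and the standard library are available. Lean on these libraries where they do the work, as an engineer would, in place of code of your own. Each camera call takes 0.05 s, during which the arm holds its last target. There are 200 camera calls.

## Working session

There is one attempt and no reset: what is moved stays moved. The work goes in short steps, Python scripts to look and compute and a shell command to move; the robot and the scene stay as the last step left them, time stands still between calls to the robot, and variables do not carry over. Pictures are saved under pics/ and viewed, about 8 in all and at most 12, crops included, and the job is handed in when it is done.

```bash
mkdir -p pics; ls
python3 - <<'E'
from workcell import ctrl
import cv2, numpy as np
np.set_printoptions(precision=4,suppress=True)
s=ctrl.read_state(); print(s)
for n in("side","top"):
    cv2.imwrite(f"pics/{n}0.png",ctrl.snapshot(n)); m=ctrl.camera_model(n); print(n,m)
E
```

```text
pics
{'time': 0.0, 'joint_positions': array([ 1.2621,  0.3842,  0.0164,  1.3712, -0.0063,  1.3882, -0.0465]), 'qd': array([-0.0009, -0.0013, -0.0007,  0.0001,  0.0001, -0.001 , -0.0006]), 'effort': array([  0.0011, -62.76  ,   0.8447, -37.1819,   0.0165,   0.0144,
         0.    ]), 'ee_pos': array([ 0.152 , -0.6056,  0.1982]), 'orientation': array([-0.0868,  0.7025, -0.7011,  0.0866]), 'force': array([-0.8285,  0.5566, -0.2153]), 'wrist_torque': array([ 0.0086,  0.0452, -0.0532]), 'width': 0.08524908926004299}
side {'camera_matrix': array([[503.5407,   0.    , 269.3351],
       [  0.    , 503.5407, 201.5917],
       [  0.    ,   0.    ,   1.    ]]), 'dist_coeffs': array([0.0036, 0.    , 0.    , 0.    , 0.    ]), 'view': array([[ 0.9539, -0.3001, -0.0046, -0.5088],
       [-0.1859, -0.5784, -0.7943,  0.1555],
       [ 0.2357,  0.7585, -0.6075,  0.8491],
       [ 0.    ,  0.    ,  0.    ,  1.    ]])}
top {'camera_matrix': array([[436.4791,   0.    , 274.9857],
       [  0.    , 436.4791, 207.9902],
       [  0.    ,   0.    ,   1.    ]]), 'dist_coeffs': array([-0.0248,  0.    ,  0.    ,  0.    ,  0.    ]), 'view': array([[-0.0203, -0.9992, -0.0358,  0.0167],
       [-0.9805,  0.0269, -0.1947,  0.5212],
       [ 0.1955,  0.0312, -0.9802,  0.8258],
       [ 0.    ,  0.    ,  0.    ,  1.    ]])}
```

View pics/top0.png

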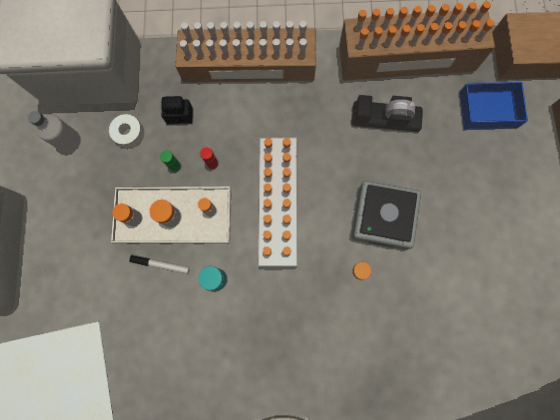

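View pics/side0.png

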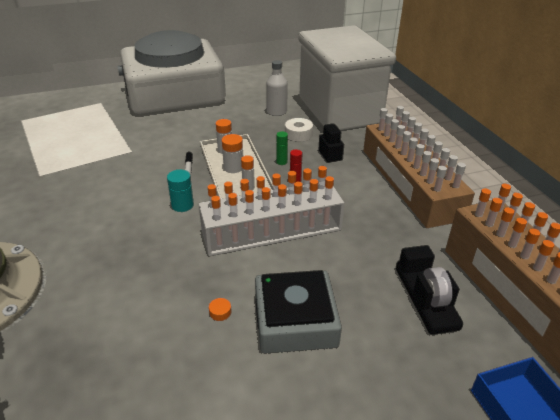

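The top view shows a row on the tray with the pots at about (123,212), (161,212) and (205,205). The reader window is at (389,212) and the rack at about x=278. The side view agrees. Next I'll measure positions and diameters.

```bash
cat > h.py <<'E'
import cv2, numpy as np
from workcell import ctrl
np.set_printoptions(precision=4,suppress=True)
def back(n,px,z):
    m=ctrl.camera_model(n);V=m["view"];R,t=V[:3,:3],V[:3,3]
    u=cv2.undistortPoints(np.array(px,float).reshape(-1,1,2),m["camera_matrix"],m["dist_coeffs"])[:,0]
    d=np.c_[u,np.ones(len(u))]@R; c=-R.T@t
    return c+d*((z-c[2])/d[:,2])[:,None]
def proj(n,P):
    m=ctrl.camera_model(n);V=m["view"]
    return cv2.projectPoints(np.array(P,float).reshape(-1,1,3),cv2.Rodrigues(V[:3,:3])[0],V[:3,3],m["camera_matrix"],m["dist_coeffs"])[0][:,0]
E
python3 - <<'E'
from h import *
for n in("top","side"):
    im=cv2.imread(f"pics/{n}0.png");h=cv2.cvtColor(im,cv2.COLOR_BGR2HSV)
    mk=((h[...,0]<14)&(h[...,1]>190)&(h[...,2]>110)).astype(np.uint8)
    k,_,st,ce=cv2.connectedComponentsWithStats(mk)
    for i in range(1,k):
        if st[i,4]>40: print(n,st[i],ce[i])
rows={"tray":[(113,188),(230,187),(230,241),(113,243)],"rack":[(260,138),(297,138),(296,266),(259,266)],"win":[(389.5,212)],"reader":[(364,184),(418,184),(412,246),(357,243)]}
for k,z in(("tray",.015),("rack",.08),("win",.061),("reader",.055)): print(k,back("top",rows[k],z)[:,:2].tolist())
print("win side",back("side",[(296,295)],.061))
big=cv2.resize(cv2.imread("pics/top0.png")[140:260,100:430],None,fx=2.4,fy=2.4,interpolation=cv2.INTER_CUBIC)
cv2.imwrite("pics/crop.png",big)
E
```

```text
top [201 148  10  11  51] [204.5294 152.0196]
top [150 200  16  22 113] [155.4336 209.2566]
top [113 204  17  17 179] [120.2346 211.8883]
side [216 119  15  14 159] [223.0943 125.6415]
side [222 134  20  18 273] [231.707  142.3626]
side [291 150  11   7  58] [295.6724 152.8103]
side [242 156  11  13 119] [247.     162.0504]
side [319 166   7  11  66] [321.9545 171.    ]
side [304 169   7  11  65] [306.8154 173.6923]
side [288 170  14  23 163] [294.7607 180.9632]
side [273 174  13  22 143] [278.7832 184.1958]
side [257 177  12  22 131] [262.9084 187.4275]
side [326 177   7  11  65] [329.0923 181.6923]
side [241 179  12  23 145] [246.7724 190.2069]
side [310 179   8  12  67] [313.4627 184.2537]
side [225 182  11  23 140] [230.2357 193.1357]
side [208 185  11  23 151] [213.3642 195.8477]
side [502 184   9  13  76] [505.4079 189.4079]
side [482 189   9  13  80] [485.3375 194.7   ]
side [513 193   9  13  79] [516.9241 198.7975]
side [493 198   9  13  84] [496.8452 203.9286]
side [525 203  10  13  81] [529.0864 208.4321]
side [504 208  10  14  95] [508.4947 213.5895]
side [538 213  10  13 
[... 183 characters left out ...]
  15 113] [547.708  246.5929]
side [209 298  21  22 368] [219.375  308.8234]
tray [[0.5821499182382213, 0.35315384813411016], [0.5768086645943907, 0.10006991327395949], [0.4615394943518712, 0.10009803605011657], [0.46319492804480245, 0.3468693778578657]]
rack [[0.6600959203772063, 0.030563650606107776], [0.6576013144676776, -0.04373352877728452], [0.4028402427498555, -0.034146428618368016], [0.4044300425688763, 0.03594636665530718]]
win [[0.5053099264886844, -0.2214278591806148]]
reader [[0.5650113028847925, -0.1759496500177585], [0.561908170862509, -0.2837518078374089], [0.43781354556647545, -0.2617273804660298], [0.4464119450299909, -0.155190322819664]]
win side [[ 0.5062 -0.2222  0.061 ]]
```

View pics/crop.png

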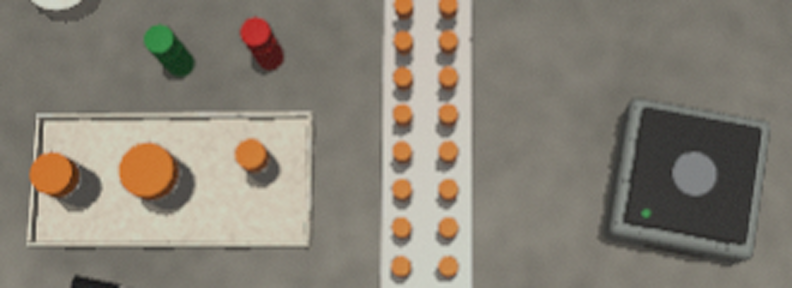

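```bash
cat >> h.py <<'E'
from scipy.spatial.transform import Rotation as Rn
def go(target,zaxis_yaw=None):
    "tool-frame shift and turn to reach world target (turn so tool z lies at given yaw, y down)"
    s=ctrl.read_state();R=Rn.from_quat(s["orientation"]);print(s["time"],s["ee_pos"],R.as_matrix().round(3).tolist())
    print("force",s["force"],"w",s["width"],"q",s["joint_positions"])
    print("shift",R.inv().apply(np.array(target)-s["ee_pos"]))
    if zaxis_yaw is not None:
        a=np.radians(zaxis_yaw);z=np.array([np.cos(a),np.sin(a),0]);y=np.array([0,0,-1.])
        D=Rn.from_matrix(np.c_[np.cross(y,z),y,z]);w=(R.inv()*D).as_rotvec(degrees=True);print("turn",w)
E
python3 - <<'E'
from h import *
for n,p in(("med",(122.3,212.5)),("large",(161.7,211.)),("small",(204.6,204.6))): 
    P=back("top",[p],.079)[0]; print(n,P,"side px",proj("side",P))
print(back("top",[(389.6,212.1)],.061))
go([.5,-.22,.2],0); go([.5,-.22,.2],180)
E
```

```text
med [0.5152 0.3049 0.079 ] side px [[221.6367 123.2968]]
large [0.516  0.2262 0.079 ] side px [[230.3041 139.9232]]
small [0.5265 0.1413 0.079 ] side px [[245.262  159.2121]]
[[ 0.5051 -0.2216  0.061 ]]
0.1 [ 0.152  -0.6057  0.1983] [[-0.97, -0.0, 0.243], [-0.243, 0.002, -0.97], [0.0, -1.0, -0.002]]
force [-0.6024 -0.8428  0.0268] w 0.08554446489471261 q [ 1.2621  0.3842  0.0163  1.371  -0.0063  1.3882 -0.0465]
shift [-0.4314 -0.0012 -0.2894]
turn [  0.0876 -75.9125  -0.067 ]
0.1 [ 0.152  -0.6057  0.1983] [[-0.97, -0.0, 0.243], [-0.243, 0.002, -0.97], [0.0, -1.0, -0.002]]
force [-0.6024 -0.8428  0.0268] w 0.08554446489471261 q [ 1.2621  0.3842  0.0163  1.371  -0.0063  1.3882 -0.0465]
shift [-0.4314 -0.0012 -0.2894]
turn [  0.0717 104.0874   0.0937]
```

```bash
python3 -m jog '[[[-0.036,0,-0.024],[0,0,0],0.085],[[-0.036,0,-0.024],[0,0,0],0.085],[[-0.036,0,-0.024],[0,0,0],0.085],[[-0.036,0,-0.024],[0,0,0],0.085],[[-0.036,0,-0.024],[0,0,0],0.085],[[-0.036,0,-0.024],[0,0,0],0.085],[[-0.036,0,-0.024],[0,0,0],0.085],[[-0.036,0,-0.024],[0,0,0],0.085],[[-0.036,0,-0.024],[0,0,0],0.085],[[-0.036,0,-0.024],[0,0,0],0.085],[[0,0,0],[0,-8,0],0.085],[[0,0,0],[0,-8,0],0.085],[[0,0,0],[0,-8,0],0.085],[[0,0,0],[0,-8,0],0.085],[[0,0,0],[0,-8,0],0.085],[[0,0,0],[0,-8,0],0.085],[[0,0,0],[0,-8,0],0.085],[[0,0,0],[0,-8,0],0.085],[[0,0,0],[0,-8,0],0.085]]'; python3 -c "
from h import *
go([.515,.305,.2],0)"
```

```text
time: 2.0
ee_pos: [0.4493, -0.2669, 0.1886]
orientation: [-0.495, 0.512, -0.499, 0.494]
force: [-0.1, -0.3, -0.1]
width: 0.0848
2.0 [ 0.4493 -0.2669  0.1886] [[-0.022, -0.014, 1.0], [-1.0, 0.013, -0.022], [-0.013, -1.0, -0.014]]
force [-0.1133 -0.255  -0.086 ] w 0.08481981748995815 q [ 0.8279  0.2098 -0.4056  1.6333  0.0784  1.334   0.3883]
shift [-0.5733 -0.0048  0.0529]
turn [ 0.8119 -1.266  -0.741 ]
```

```bash
python3 -m jog '[[[-0.036,-0.001,0.005],[0.8,-1.2,-0.7],0.085],[[-0.036,-0.001,0.005],[0,0,0],0.085],[[-0.036,-0.001,0.005],[0,0,0],0.085],[[-0.036,-0.001,0.005],[0,0,0],0.085],[[-0.036,-0.001,0.005],[0,0,0],0.085],[[-0.036,-0.001,0.005],[0,0,0],0.085],[[-0.036,-0.001,0.005],[0,0,0],0.085],[[-0.036,-0.001,0.005],[0,0,0],0.085],[[-0.036,-0.001,0.005],[0,0,0],0.085],[[-0.036,-0.001,0.005],[0,0,0],0.085],[[-0.036,-0.001,0.005],[0,0,0],0.085],[[-0.036,-0.001,0.005],[0,0,0],0.085],[[-0.036,-0.001,0.005],[0,0,0],0.085],[[-0.036,-0.001,0.005],[0,0,0],0.085],[[-0.036,-0.001,0.005],[0,0,0],0.085],[[0,0,0],[0,0,0],0.085]]'; python3 -c "
from h import *
go([.515,.305,.2],0)
for n in ('top','side'): cv2.imwrite(f'pics/{n}1.png',ctrl.snapshot(n))
a=cv2.resize(cv2.imread('pics/top1.png')[150:270,70:270],None,fx=2,fy=2,interpolation=2);b=cv2.resize(cv2.imread('pics/side1.png')[30:230,160:310],None,fx=2,fy=2,interpolation=2)
o=np.zeros((400,700,3),np.uint8);o[:240,:400]=a;o[:,400:]=b;cv2.imwrite('pics/c1.png',o)"
```

```text
time: 3.6
ee_pos: [0.5213, 0.2902, 0.1977]
orientation: [-0.502, 0.504, -0.498, 0.496]
force: [-0.4, 0.4, -0.1]
width: 0.0848
3.6 [0.5213 0.2902 0.1977] [[-0.004, -0.011, 1.0], [-1.0, 0.0, -0.004], [-0.0, -1.0, -0.011]]
force [-0.3903  0.3671 -0.0576] w 0.08476724759281351 q [-0.0085  0.4283 -0.7591  1.4175  0.2859  1.4191 -0.7711]
shift [-0.0148 -0.0022 -0.0063]
turn [ 0.6312 -0.2132 -0.003 ]
```

View pics/c1.png

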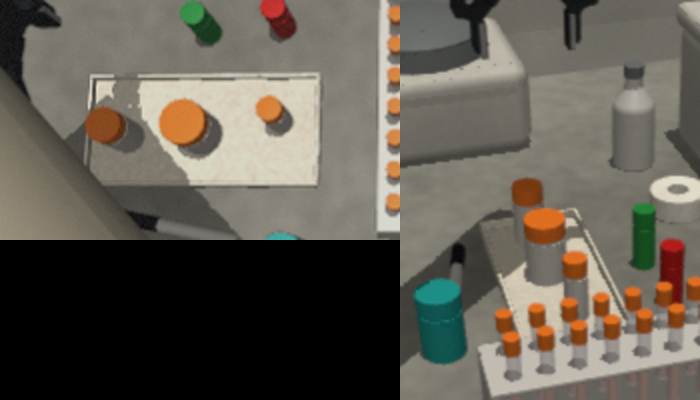

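```bash
python3 - <<'E'
from h import *
print(back("side",[(223.5,123.5),(232,138.5),(247.2,159)],.079))
s=ctrl.read_state();R=Rn.from_quat(s["orientation"])
for d in(-.045,0,.045):
    P=s["ee_pos"]+R.apply([0,0,d]);print(proj("side",P),proj("top",P))
E
python3 -m jog '[[[-0.015,0.015,-0.004],[0.6,0,0],0.085],[[0,0.03,0],[0,0,0],0.085],[[0,0.03,0],[0,0,0],0.085],[[0,0,0],[0,0,0],0.085],[[0,0,0],[0,0,0],0.085]]'; python3 -c "
from h import *
go([.517,.305,.1],0)
cv2.imwrite('pics/side2.png',ctrl.snapshot('side'));s=ctrl.read_state()
print(proj('side',s['ee_pos']))
b=cv2.resize(cv2.imread('pics/side2.png')[30:180,130:330],None,fx=4,fy=4,interpolation=2);cv2.imwrite('pics/c2.png',b)"
```

```text
[[0.519  0.3026 0.079 ]
 [0.521  0.231  0.079 ]
 [0.5305 0.1409 0.079 ]]
[[202.7232  79.7996]] [[105.7436 221.0527]]
[[223.6677  77.3493]] [[107.531  195.1258]]
[[244.1993  74.9458]] [[109.3031 169.8387]]
time: 4.2
ee_pos: [0.5217, 0.2928, 0.1214]
orientation: [0.496, -0.502, 0.507, -0.494]
force: [-0.1, -0.3, 0.5]
width: 0.0848
4.2 [0.5217 0.2928 0.1214] [[-0.018, 0.003, 1.0], [-1.0, -0.007, -0.018], [0.007, -1.0, 0.003]]
force [-0.0991 -0.337   0.5182] w 0.08480236272470537 q [-0.027   0.4743 -0.7364  1.5321  0.3351  1.2652 -0.829 ]
shift [-0.0123  0.0213 -0.005 ]
turn [-0.1748 -1.0444  0.3965]
[[224.6063 108.4902]]
```

View pics/c2.png

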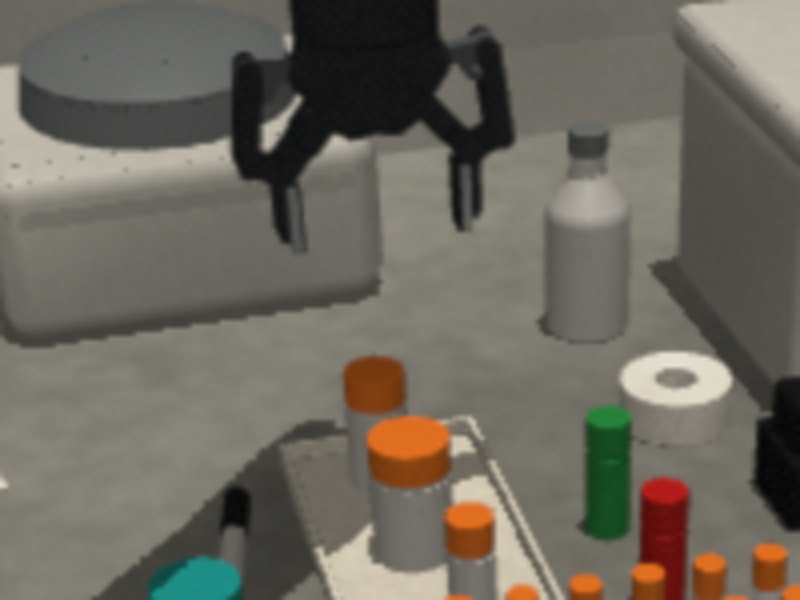

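The finger tips' midpoint is at about px (225,90), but the TCP projects to (224.6,108.5). The fingers look higher than reported, so I'll triangulate before descending.

```bash
python3 -c "
from h import *
im=ctrl.snapshot('top');cv2.imwrite('pics/top2.png',im)
s=ctrl.read_state();print(proj('top',s['ee_pos']))
b=cv2.resize(im[120:270,60:260],None,fx=4,fy=4,interpolation=2);cv2.imwrite('pics/c3.png',b)"
```

```text
[[120.0307 204.5528]]
```

View pics/c3.png

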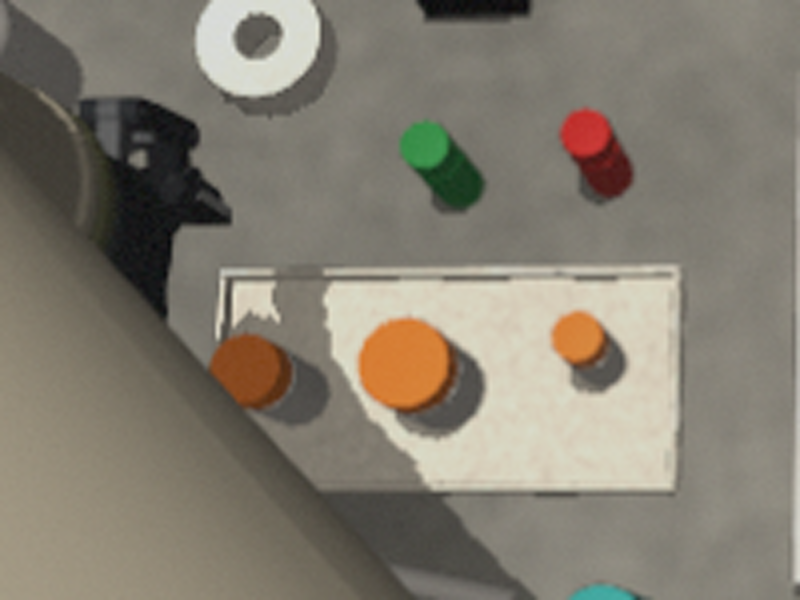

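Run:
```python
from h import *
for z in(.10,.12,.134,.15,.16,.17,.18,.19): print(z,back("side",[(246.2,87),(203.7,92.5)],z)[:,:2].tolist(),back("top",[(117.5,173.75)],z)[0,:2])
```

```text
0.1 [[0.6088791243570073, 0.4309606467331881], [0.5013702118858536, 0.432739535824487]] [0.5887 0.31  ]
0.12 [[0.5979017412999068, 0.3885832265926157], [0.49439709064765736, 0.3902958594312502]] [0.5828 0.3018]
0.134 [[0.5902175731599364, 0.3589190324942151], [0.4895159057809199, 0.3605852859559846]] [0.5787 0.2961]
0.15 [[0.5814356667142561, 0.32501709638175713], [0.48393740879036284, 0.32663034484139497]] [0.5739 0.2895]
0.16 [[0.5759469751857058, 0.303828386311471], [0.4804508481712647, 0.3054085066447769]] [0.571  0.2854]
0.17 [[0.5704582836571556, 0.2826396762411848], [0.4769642875521665, 0.28418666844815854]] [0.5681 0.2813]
0.18 [[0.5649695921286053, 0.2614509661708987], [0.47347772693306833, 0.26296483025154016]] [0.5651 0.2772]
0.19 [[0.5594809006000551, 0.24026225610061247], [0.4699911663139702, 0.241742992054922]] [0.5622 0.2731]
```

```bash
python3 -m jog '[[[-0.010,0.01,-0.004],[0,-1,0],0.085],[[-0.008,0.01,-0.003],[0,-0.5,0],0.085],[[-0.004,0,-0.002],[0,0,0],0.085],[[0,0,0],[0,0,0],0.085],[[0,0,0],[0,0,0],0.085]]'; python3 -c "
from h import *
go([.517,.304,.1],0)
im=ctrl.snapshot('side');cv2.imwrite('pics/side3.png',im);s=ctrl.read_state()
print(proj('side',s['ee_pos']))
b=cv2.resize(im[30:180,130:330],None,fx=4,fy=4,interpolation=2);cv2.imwrite('pics/c4.png',b)"
```

```text
time: 4.8
ee_pos: [0.5137, 0.3187, 0.1035]
orientation: [-0.502, 0.494, -0.5, 0.504]
force: [0.1, -1.0, 0.2]
width: 0.0852
4.8 [0.5137 0.3187 0.1035] [[0.011, 0.008, 1.0], [-1.0, -0.004, 0.011], [0.004, -1.0, 0.008]]
force [ 0.1219 -0.9948  0.2312] w 0.08518546740616384 q [-0.0724  0.501  -0.7391  1.5422  0.3589  1.2323 -0.8586]
shift [0.0147 0.0036 0.0032]
turn [-0.465   0.6237  0.2123]
[[218.906  110.9708]]
```

View pics/c4.png

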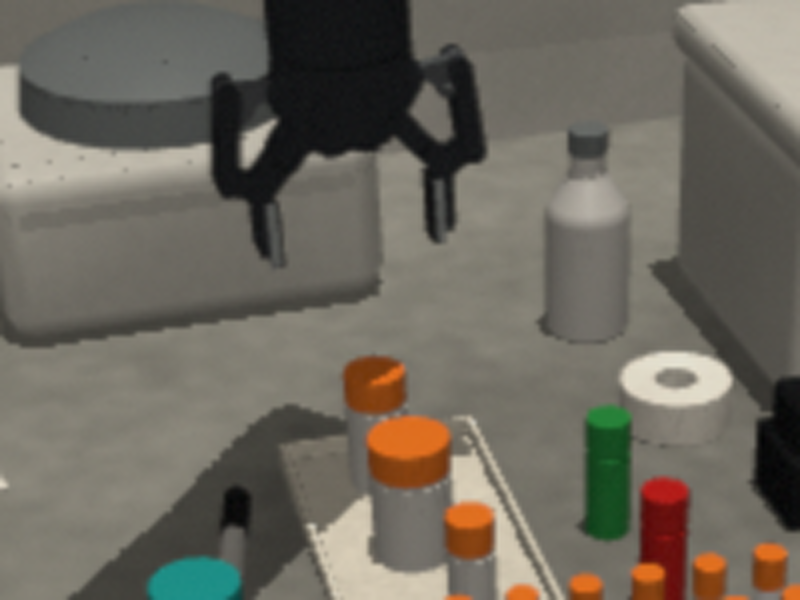

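```bash
python3 -m jog '[[[0.006,0,0.002],[0,0.6,0],0.085],[[0.006,0,0.001],[0,0,0],0.085],[[0,0,0],[0,0,0],0.085],[[0,0,0],[0,0,0],0.085]]'; python3 -c "
from h import *
go([.517,.304,.1],0)"
```

```text
time: 5.25
ee_pos: [0.518, 0.3047, 0.1043]
orientation: [0.498, -0.497, 0.504, -0.501]
force: [0.6, -0.2, 0.8]
width: 0.0853
5.25 [0.518  0.3047 0.1043] [[-0.002, 0.009, 1.0], [-1.0, -0.004, -0.002], [0.004, -1.0, 0.009]]
force [ 0.6266 -0.2116  0.7506] w 0.08529429408229651 q [-0.0474  0.4905 -0.7362  1.5528  0.3522  1.2277 -0.8457]
shift [ 0.0007  0.0043 -0.0011]
turn [-0.5382 -0.1414  0.2147]
```

```bash
python3 -m jog '[[[0,0.012,0],[-0.5,0,0],0.085],[[0,0.014,0],[0,0,0],0.085],[[0,0.014,0],[0,0,0],0.085],[[0,0,0],[0,0,0],0.085],[[0,0,0],[0,0,0],0.085]]'; python3 -c "
from h import *
go([.517,.304,.03],0)
im=ctrl.snapshot('side');cv2.imwrite('pics/side4.png',im);s=ctrl.read_state()
print(proj('side',s['ee_pos']))
b=cv2.resize(im[60:180,150:310],None,fx=5,fy=5,interpolation=2);cv2.imwrite('pics/c5.png',b)"
```

```text
time: 5.75
ee_pos: [0.5175, 0.3038, 0.0592]
orientation: [0.501, -0.5, 0.501, -0.498]
force: [0.2, 0.4, 0.4]
width: 0.0849
5.75 [0.5175 0.3038 0.0592] [[-0.003, -0.002, 1.0], [-1.0, -0.005, -0.003], [0.005, -1.0, -0.002]]
force [0.2494 0.4229 0.3936] w 0.08486191337128418 q [-0.0586  0.5407 -0.7173  1.5919  0.3807  1.1579 -0.8645]
shift [-0.0004  0.0292 -0.0004]
turn [ 0.1283 -0.1613  0.2677]
[[223.2111 131.0821]]
```

View pics/c5.png

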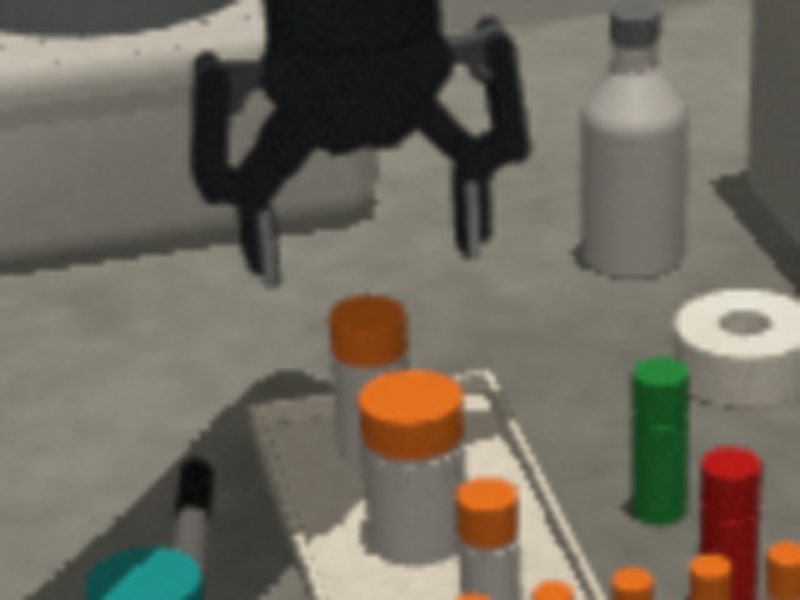

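```bash
python3 -m jog '[[[0,0.012,0],[0,0,0],0.085],[[0,0.012,0],[0,0,0],0.085],[[0,0.012,0],[0,0,0],0.085],[[0,0.005,0],[0,0,0],0.085],[[0,0,0],[0,0,0],0.085],[[0,0,0],[0,0,0],0.085]]'; python3 -c "
from h import *
go([.517,.304,.03],0)
im=ctrl.snapshot('side');cv2.imwrite('pics/side5.png',im);s=ctrl.read_state()
print(proj('side',s['ee_pos']))
b=cv2.resize(im[60:180,150:310],None,fx=5,fy=5,interpolation=2);cv2.imwrite('pics/c6.png',b)"
```

```text
time: 6.4
ee_pos: [0.5171, 0.3037, 0.0145]
orientation: [0.501, -0.5, 0.501, -0.498]
force: [-1.0, 0.6, 0.2]
width: 0.0849
6.4 [0.5171 0.3037 0.0145] [[-0.002, -0.002, 1.0], [-1.0, -0.005, -0.002], [0.005, -1.0, -0.002]]
force [-0.9688  0.6254  0.1987] w 0.0848843874804625 q [-0.0749  0.5895 -0.6942  1.6309  0.4177  1.0794 -0.8909]
shift [-0.0002 -0.0155 -0.0001]
turn [ 0.139  -0.1358  0.2709]
[[224.2476 147.5708]]
```

View pics/c6.png

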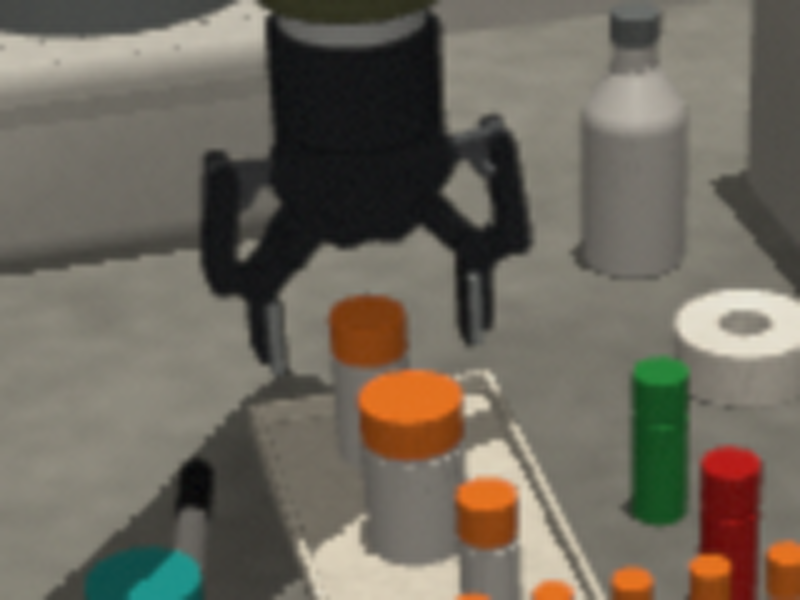

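The fingers now straddle the cap and the tips are about 12 mm below its top. So the visible tips are about 50 mm above the reported z, and I'll trust the images. I'll lower another 22 mm and watch the force.

```bash
python3 -m jog '[[[0,0.007,0],[0,0,0],0.085],[[0,0.007,0],[0,0,0],0.085],[[0,0.006,0],[0,0,0],0.085],[[0,0,0],[0,0,0],0.085],[[0,0,0],[0,0,0],0.085]]'; python3 -m jog '[[[0,0,0],[0,0,0],0.06],[[0,0,0],[0,0,0],0.045],[[0,0,0],[0,0,0],0.03],[[0,0,0],[0,0,0],0.02],[[0,0,0],[0,0,0],0.02],[[0,0,0],[0,0,0],0.02],[[0,0,0],[0,0,0],0.02],[[0,0,0],[0,0,0],0.02]]' 40; python3 -c "
from h import *
go([.517,.304,.03],0)
im=ctrl.snapshot('side');cv2.imwrite('pics/side6.png',im);s=ctrl.read_state()
b=cv2.resize(im[60:180,150:310],None,fx=5,fy=5,interpolation=2);cv2.imwrite('pics/c7.png',b)"
```

```text
time: 6.95
ee_pos: [0.5178, 0.3039, -0.0063]
orientation: [0.501, -0.5, 0.501, -0.498]
force: [0.1, 0.8, 0.2]
width: 0.085
time: 7.75
ee_pos: [0.5181, 0.3042, -0.0056]
orientation: [0.5, -0.5, 0.502, -0.498]
force: [0.3, -0.4, 0.1]
width: 0.0348
7.75 [ 0.5181  0.3042 -0.0056] [[-0.003, 0.0, 1.0], [-1.0, -0.004, -0.003], [0.004, -1.0, 0.0]]
force [ 0.3069 -0.4351  0.1496] w 0.03475029789648908 q [-0.0839  0.6133 -0.6817  1.6451  0.4368  1.0424 -0.9043]
shift [ 0.0003 -0.0356 -0.0011]
turn [-0.0089 -0.1509  0.2033]
```

```bash
python3 -m jog '[[[0,0,0],[0,0,0],0.02],[[0,0,0],[0,0,0],0.02],[[0,-0.006,0],[0,0,0],0.02],[[0,-0.012,0],[0,0,0],0.02],[[0,-0.016,0],[0,0,0],0.02],[[0,-0.016,0],[0,0,0],0.02],[[0,-0.016,0],[0,0,0],0.02],[[0,-0.016,0],[0,0,0],0.02],[[0,-0.016,0],[0,0,0],0.02],[[0,-0.016,0],[0,0,0],0.02],[[0,-0.016,0],[0,0,0],0.02],[[0,-0.016,0],[0,0,0],0.02],[[0,-0.012,0],[0,0,0],0.02],[[0,-0.006,0],[0,0,0],0.02],[[0,0,0],[0,0,0],0.02],[[0,0,0],[0,0,0],0.02]]' 50; python3 -c "
from h import *
go([.506,-.222,.15],0)
im=ctrl.snapshot('side');cv2.imwrite('pics/side7.png',im);s=ctrl.read_state()
b=cv2.resize(im[0:180,150:350],None,fx=3,fy=3,interpolation=2);cv2.imwrite('pics/c8.png',b)"
```

```text
time: 9.4
ee_pos: [0.5184, 0.3074, 0.1815]
orientation: [-0.497, 0.498, -0.502, 0.503]
force: [-0.5, -0.1, -0.3]
width: 0.0348
9.4 [0.5184 0.3074 0.1815] [[0.0, 0.011, 1.0], [-1.0, 0.003, 0.0], [-0.003, -1.0, 0.011]]
force [-0.4578 -0.1128 -0.2993] w 0.03482861227451174 q [-0.0363  0.434  -0.7606  1.4482  0.306   1.3689 -0.8088]
shift [ 0.5295  0.03   -0.0127]
turn [-0.6192  0.0019 -0.1462]
```

View pics/c8.png

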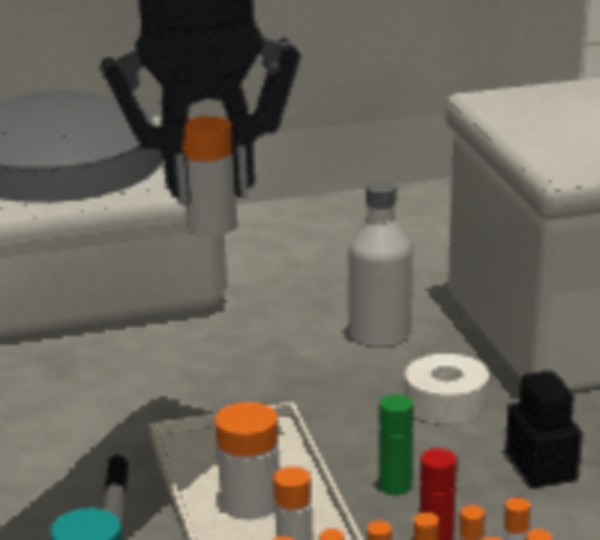

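The medium pot is held upright and the others are standing. Next I'll cross over the rack.

```bash
python3 -m jog '[[[0.012,0,0],[-0.6,0,0],0.02],[[0.024,0,-0.001],[0,0,0],0.02],[[0.034,0,-0.001],[0,0,0],0.02],[[0.034,0,-0.001],[0,0,0],0.02],[[0.034,0,-0.001],[0,0,0],0.02],[[0.034,0,-0.001],[0,0,0],0.02],[[0.034,0,-0.001],[0,0,0],0.02],[[0.034,0,-0.001],[0,0,0],0.02],[[0.034,0,-0.001],[0,0,0],0.02],[[0.034,0,-0.001],[0,0,0],0.02],[[0.034,0,-0.001],[0,0,0],0.02],[[0.034,0,-0.001],[0,0,0],0.02],[[0.034,0,-0.001],[0,0,0],0.02],[[0.034,0,-0.001],[0,0,0],0.02],[[0.028,0,0],[0,0,0],0.02],[[0.020,0,0],[0,0,0],0.02],[[0.010,0,0],[0,0,0],0.02],[[0,0,0],[0,0,0],0.02],[[0,0,0],[0,0,0],0.02]]'; python3 -c "
from h import *
go([.506,-.222,.12],0)"
```

```text
time: 11.35
ee_pos: [0.4878, -0.2304, 0.1651]
orientation: [-0.503, 0.514, -0.493, 0.49]
force: [-0.1, 1.2, 0.4]
width: 0.0345
11.35 [ 0.4878 -0.2304  0.1651] [[-0.014, -0.033, 0.999], [-1.0, 0.008, -0.014], [-0.008, -0.999, -0.033]]
force [-0.1303  1.2491  0.4377] w 0.0344836226750958 q [ 0.8002  0.289  -0.5141  1.6067  0.1476  1.3187  0.2482]
shift [-0.0083  0.0445  0.0196]
turn [ 1.9101 -0.7916 -0.4438]
```

```bash
python3 -m jog '[[[-0.004,0.008,0.008],[1.2,-0.5,-0.3],0.02],[[-0.004,0.014,0.008],[0.7,-0.3,-0.1],0.02],[[0,0.014,0.003],[0,0,0],0.02],[[0,0.012,0],[0,0,0],0.02],[[0,0.008,0],[0,0,0],0.02],[[0,0,0],[0,0,0],0.02],[[0,0,0],[0,0,0],0.02]]'; python3 -c "
from h import *
go([.506,-.222,.0614],0)
for n in ('top','side'): cv2.imwrite(f'pics/{n}8.png',ctrl.snapshot(n))
a=cv2.resize(cv2.imread('pics/top8.png')[110:285,325:455],None,fx=3,fy=3,interpolation=2);b=cv2.resize(cv2.imread('pics/side8.png')[185:360,225:355],None,fx=3,fy=3,interpolation=2)
cv2.imwrite('pics/c9.png',np.hstack([a,b]))"
```

```text
time: 12.05
ee_pos: [0.5075, -0.2153, 0.1061]
orientation: [-0.502, 0.498, -0.497, 0.503]
force: [0.0, 0.1, -0.4]
width: 0.0352
12.05 [ 0.5075 -0.2153  0.1061] [[0.009, -0.0, 1.0], [-1.0, 0.003, 0.009], [-0.003, -1.0, -0.0]]
force [ 0.0125  0.0754 -0.365 ] w 0.03515251254155058 q [ 0.7699  0.3382 -0.5206  1.6858  0.1775  1.1665  0.2128]
shift [ 0.0068  0.0447 -0.0016]
turn [ 0.016   0.5328 -0.1662]
```

View pics/c9.png

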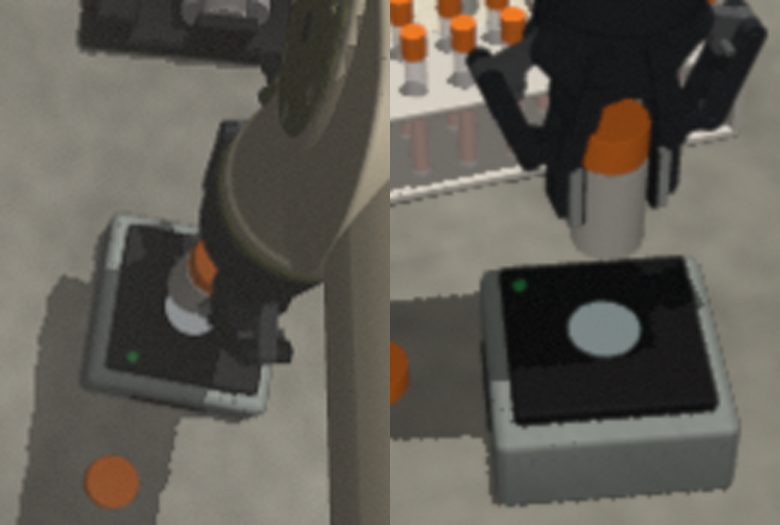

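Run:
```python
from h import *
t=np.linspace(0,2*np.pi,73)[:-1]; ring=np.c_[np.cos(t),np.sin(t),0*t]*.018
def ext(n,c): 
    p=proj(n,ring+c); return [p[:,0].min(),p[:,0].max(),p[:,1].min(),p[:,1].max()]
print("obs base side u 284.7-309.3 vmax 270.7 ; window 283.7-308.7 v 285.3-303.7")
for h in(.105,.1157,.125): print(h,np.round(ext("side",[.5075,-.2153,h]),1))
print(np.round(ext("side",[.506,-.222,.061]),1),np.round(ext("top",[.506,-.222,.061]),1))
print(np.round(ext("top",[.5075,-.2153,.1157]),1))
```

```text
obs base side u 284.7-309.3 vmax 270.7 ; window 283.7-308.7 v 285.3-303.7
0.105 [283.9 308.3 262.5 280. ]
0.1157 [284.  308.6 257.3 274.8]
0.125 [284.  308.9 252.7 270.1]
[284.  307.8 286.1 304.1] [380.6 399.  202.7 220.7]
[382.8 402.4 195.9 215. ]
```

```bash
python3 -m jog '[[[0.004,0.006,-0.001],[0,0.4,0],0.02],[[0.003,0.009,0],[0,0,0],0.02],[[0,0.008,0],[0,0,0],0.02],[[0,0.004,0],[0,0,0],0.02],[[0,0,0],[0,0,0],0.02],[[0,0,0],[0,0,0],0.02]]'
cat > m.py <<'E'
from h import *
import sys
k=sys.argv[1]
go([.506,-.222,.0614],0)
for n in ('top','side'): cv2.imwrite(f'pics/{n}{k}.png',ctrl.snapshot(n))
s=cv2.cvtColor(cv2.imread(f'pics/side{k}.png'),cv2.COLOR_BGR2GRAY)
print("side cols v=255..312");
for u in(288,293,297,301,306): print(u,s[255:312,u].tolist())
for v in range(256,292,4): print(v,s[v,276:318].tolist())
t=cv2.cvtColor(cv2.imread(f'pics/top{k}.png'),cv2.COLOR_BGR2GRAY)
print("top rows u=370..410")
for v in range(196,226,3): print(v,t[v,370:410].tolist())
E
python3 m.py 9
```

```text
time: 12.75
ee_pos: [0.5067, -0.2243, 0.0776]
orientation: [-0.499, 0.5, -0.5, 0.501]
force: [0.0, -0.4, -0.5]
width: 0.0351
12.75 [ 0.5067 -0.2243  0.0776] [[-0.0, 0.001, 1.0], [-1.0, 0.002, -0.0], [-0.002, -1.0, 0.001]]
force [ 0.038  -0.4431 -0.5122] w 0.03505150112366021 q [ 0.7725  0.3705 -0.5084  1.7122  0.1959  1.1093  0.2051]
shift [-0.0023  0.0162 -0.0008]
turn [-0.0689 -0.0162 -0.0982]
side cols v=255..312
288 [25, 24, 24, 23, 26, 39, 64, 91, 95, 96, 95, 95, 94, 95, 95, 94, 96, 96, 95, 95, 95, 95, 95, 94, 92, 97, 100, 100, 100, 96, 76, 58, 86, 119, 127, 129, 130, 129, 129, 129, 129, 130, 129, 130, 129, 114, 67, 27, 14, 11, 12, 14, 12, 14, 14, 15, 23]
293 [80, 80, 81, 80, 82, 82, 89, 108, 112, 112, 112, 112, 111, 111, 111, 111, 112, 112, 113, 111, 112, 112, 113, 112, 113, 113, 112, 113, 113, 113, 113, 114, 114, 116, 122, 128, 129, 129, 128, 129, 129, 129, 130, 130, 129, 130, 129, 123, 72, 29, 13, 14, 16, 11, 14, 15, 23]
297 [83, 84, 84, 83, 84, 84, 84, 93, 110, 118, 116, 116, 117, 116, 116, 116, 116, 117, 116, 117, 117, 117, 117, 117, 117, 117, 117, 117, 117, 117, 116, 117, 
[... 3347 characters left out ...]
, 35, 37, 40, 35]
214 [42, 40, 42, 38, 40, 37, 39, 40, 38, 42, 88, 131, 140, 141, 131, 106, 88, 82, 80, 82, 83, 81, 75, 55, 58, 63, 48, 41, 39, 39, 39, 42, 39, 40, 40, 39, 37, 36, 36, 40]
217 [41, 45, 41, 38, 38, 43, 39, 39, 39, 38, 43, 58, 114, 136, 141, 138, 141, 134, 133, 127, 113, 109, 87, 69, 69, 64, 47, 39, 37, 36, 40, 41, 41, 42, 44, 40, 40, 41, 39, 35]
220 [42, 37, 42, 38, 42, 38, 40, 39, 39, 39, 37, 38, 36, 38, 62, 96, 111, 121, 137, 140, 140, 133, 120, 105, 79, 49, 38, 36, 40, 37, 38, 38, 39, 43, 41, 42, 42, 43, 41, 42]
223 [39, 41, 41, 38, 41, 45, 40, 41, 40, 39, 40, 40, 40, 39, 39, 37, 39, 39, 39, 37, 35, 36, 36, 35, 40, 39, 37, 38, 36, 39, 40, 34, 38, 37, 40, 48, 49, 50, 54, 46]
```

```bash
cat > fit.py <<'E'
from h import *
from scipy.optimize import least_squares
t=np.linspace(0,2*np.pi,361)[:-1]; ring=np.c_[np.cos(t),np.sin(t),0*t]*.018
def fit(side,top,c0):
    def r(c):
        out=[]
        for n,P in(("side",side),("top",top)):
            if len(P)==0: continue
            q=proj(n,ring+c[:3]).astype(np.float32).reshape(-1,1,2)
            out+=[cv2.pointPolygonTest(q,p,True) for p in P]
        return np.array(out)
    f=least_squares(r,c0,diff_step=1e-3); print("base",f.x,"res",f.fun.round(1))
E
python3 - <<'E'
from fit import *
S=[(288.,285.3),(293.,289.),(297.,289.4),(301.,289.3),(306.,287.5),(286.7,284.),(309.,284.)]
T=[(382.2,205.),(382.8,208.),(383.,211.),(385.,214.)]
fit(S,T,[.506,-.222,.09]); fit(S,T[:0]+[(382.8,208.),(385.,214.),(390.5,217.)],[.506,-.222,.09])
# window from pre-move pictures
for n in("side","top"):
    g=cv2.cvtColor(cv2.imread(f"pics/{n}0.png"),cv2.COLOR_BGR2GRAY); c=(296,295) if n=="side" else (389,212)
    m=np.zeros_like(g); m[c[1]-14:c[1]+15,c[0]-16:c[0]+17]=(g[c[1]-14:c[1]+15,c[0]-16:c[0]+17]>75)
    M=cv2.moments(m,True); p=(M['m10']/M['m00'],M['m01']/M['m00']); print(n,M['m00'],p,back(n,[p],.061))
E
```

```text
base [ 0.5089 -0.2197  0.0891] res [ 0.3 -0.3  0.1  0.  -0.1  0.   0.1 -0.3  0.5 -0.1 -0.2]
base [ 0.5086 -0.2201  0.0896] res [ 0.4 -0.2  0.1 -0.  -0.1  0.1  0.   0.2 -0.3 -0.3]
side 336.0 (295.95238095238096, 294.2440476190476) [[ 0.5066 -0.2207  0.061 ]]
top 285.0 (389.0, 212.0) [[ 0.5053 -0.2204  0.061 ]]
```

```bash
python3 -m jog '[[[0,0.003,-0.0015],[0,0,0],0.02],[[0,0.005,-0.001],[0,0,0],0.02],[[0,0.004,0],[0,0,0],0.02],[[0,0.003,0],[0,0,0],0.02],[[0,0,0],[0,0,0],0.02],[[0,0,0],[0,0,0],0.02]]'; python3 m.py 10
```

```text
time: 13.45
ee_pos: [0.5045, -0.2242, 0.0621]
orientation: [-0.499, 0.5, -0.5, 0.501]
force: [-0.9, -0.3, -0.3]
width: 0.0351
13.45 [ 0.5045 -0.2242  0.0621] [[0.0, 0.002, 1.0], [-1.0, 0.001, 0.0], [-0.001, -1.0, 0.002]]
force [-0.9434 -0.2512 -0.3112] w 0.035114467206584093 q [ 0.7713  0.3823 -0.5049  1.735   0.2047  1.075   0.1996]
shift [-0.0022  0.0007  0.0015]
turn [-0.1374  0.0095 -0.0596]
side cols v=255..312
288 [24, 25, 24, 23, 25, 25, 28, 28, 28, 34, 39, 44, 49, 39, 58, 72, 72, 63, 62, 62, 62, 64, 65, 65, 66, 66, 65, 65, 56, 56, 62, 74, 99, 105, 106, 106, 107, 108, 108, 113, 124, 129, 130, 130, 129, 113, 68, 28, 14, 12, 14, 17, 15, 13, 12, 9, 13]
293 [45, 53, 66, 76, 80, 86, 83, 83, 82, 83, 82, 83, 82, 82, 85, 101, 112, 114, 114, 114, 115, 114, 114, 113, 115, 115, 114, 115, 115, 116, 115, 115, 115, 116, 115, 116, 116, 116, 116, 116, 116, 118, 123, 129, 130, 130, 131, 125, 74, 29, 12, 12, 12, 14, 16, 13, 16]
297 [79, 79, 78, 78, 79, 79, 88, 86, 84, 86, 86, 85, 85, 86, 85, 90, 112, 118, 118, 118, 117, 117, 118, 118, 117, 117, 118, 118, 118, 119, 118, 118, 117, 117, 118, 117, 
[... 3245 characters left out ...]
 40, 37, 38, 35, 38, 35, 35, 36]
214 [42, 40, 41, 40, 38, 42, 38, 39, 42, 38, 88, 108, 90, 80, 79, 77, 80, 81, 81, 79, 82, 89, 85, 72, 61, 41, 37, 37, 37, 41, 41, 40, 36, 33, 36, 37, 38, 37, 39, 36]
217 [43, 41, 40, 42, 43, 38, 40, 39, 40, 40, 41, 58, 107, 121, 100, 81, 83, 78, 81, 82, 73, 61, 58, 62, 46, 40, 36, 40, 40, 34, 41, 40, 43, 40, 39, 35, 39, 42, 39, 35]
220 [45, 38, 41, 40, 40, 39, 38, 37, 42, 39, 38, 37, 40, 37, 64, 98, 110, 118, 121, 122, 99, 77, 65, 55, 45, 37, 40, 39, 38, 38, 39, 42, 43, 40, 44, 39, 38, 40, 40, 41]
223 [42, 41, 42, 46, 41, 42, 37, 40, 41, 39, 41, 40, 37, 38, 38, 36, 39, 37, 40, 36, 38, 39, 39, 37, 39, 38, 38, 40, 37, 38, 43, 40, 44, 37, 42, 43, 45, 42, 47, 56]
```

Run:
```python
from fit import *
S=[(288.,294.5),(293.,296.8),(297.,297.2),(301.,296.2),(306.,292.5),(284.2,288.),(308.,288.)]
T=[(380.8,208.),(381.5,211.),(382.,214.),(384.,217.)]
fit(S,T,[.506,-.222,.07])
```

```text
base [ 0.5064 -0.2201  0.0744] res [ 0.  -0.2 -0.2  0.1  0.4  0.3 -0.1 -0.3  0.5  0.  -0.2]
```

```bash
python3 -m jog '[[[0,0.002,0],[0,0,0],0.02],[[0,0.001,0],[0,0,0],0.02],[[0,0,0],[0,0,0],0.02],[[0,0,0],[0,0,0],0.02],[[0,0,0],[0,0,0],0.02],[[0,0,0],[0,0,0],0.02]]'; python3 m.py 11 | grep -v '^2[0-9][0-9] .*\[1[0-9], 1'; python3 -c "
import cv2,numpy as np
a=cv2.resize(cv2.imread('pics/top11.png')[130:265,330:460],None,fx=3,fy=3,interpolation=2);b=cv2.resize(cv2.imread('pics/side11.png')[210:345,230:360],None,fx=3,fy=3,interpolation=2)
cv2.imwrite('pics/c10.png',np.hstack([a,b]))"
```

```text
time: 14.15
ee_pos: [0.505, -0.2244, 0.0593]
orientation: [-0.499, 0.499, -0.501, 0.501]
force: [-0.4, -0.3, 0.1]
width: 0.0346
14.15 [ 0.505  -0.2244  0.0593] [[0.0, 0.003, 1.0], [-1.0, 0.001, 0.0], [-0.001, -1.0, 0.003]]
force [-0.4172 -0.3166  0.0554] w 0.03464364718984497 q [ 0.7704  0.3856 -0.5041  1.7375  0.207   1.0688  0.1979]
shift [-0.0024 -0.002   0.0011]
turn [-0.187   0.0071 -0.0333]
side cols v=255..312
288 [25, 25, 23, 23, 22, 20, 27, 25, 24, 25, 30, 31, 39, 43, 38, 58, 79, 86, 85, 75, 73, 73, 75, 74, 74, 74, 74, 74, 75, 74, 74, 64, 68, 98, 105, 104, 106, 106, 106, 107, 111, 125, 128, 131, 129, 115, 67, 27, 15, 15, 14, 13, 12, 11, 14, 14, 16]
293 [30, 39, 41, 50, 66, 76, 82, 83, 82, 83, 83, 82, 82, 82, 82, 84, 91, 109, 116, 114, 113, 114, 113, 113, 114, 115, 115, 114, 115, 115, 115, 116, 116, 116, 115, 116, 115, 115, 115, 115, 116, 115, 116, 122, 129, 130, 130, 124, 74, 29, 16, 10, 14, 12, 14, 13, 17]
297 [79, 79, 78, 80, 79, 80, 80, 85, 86, 85, 84, 85, 85, 85, 86, 85, 86, 97, 115, 117, 117, 118, 118, 118, 118, 117, 117, 118, 118, 117, 117, 118, 117, 118, 117, 118, 118
[... 2663 characters left out ...]
7, 32, 37, 39, 38, 38, 32, 35, 34]
214 [42, 42, 43, 39, 39, 40, 39, 38, 37, 39, 89, 98, 84, 80, 80, 77, 78, 77, 81, 80, 81, 89, 88, 73, 52, 39, 33, 38, 41, 39, 40, 41, 35, 36, 36, 38, 36, 40, 34, 36]
217 [41, 41, 42, 36, 40, 41, 41, 41, 38, 38, 38, 59, 108, 112, 90, 80, 82, 81, 82, 81, 67, 58, 59, 54, 44, 40, 36, 37, 40, 37, 39, 39, 39, 40, 37, 33, 37, 36, 36, 38]
220 [39, 42, 38, 41, 40, 39, 38, 41, 41, 39, 40, 38, 38, 39, 62, 96, 109, 115, 123, 122, 93, 71, 65, 58, 43, 37, 33, 35, 40, 41, 43, 43, 42, 39, 41, 37, 39, 39, 38, 46]
223 [43, 37, 38, 39, 42, 39, 41, 41, 39, 39, 39, 37, 39, 37, 38, 38, 37, 37, 37, 41, 40, 38, 41, 36, 41, 37, 37, 39, 41, 40, 42, 41, 42, 40, 40, 40, 42, 44, 46, 60]
```

View pics/c10.png

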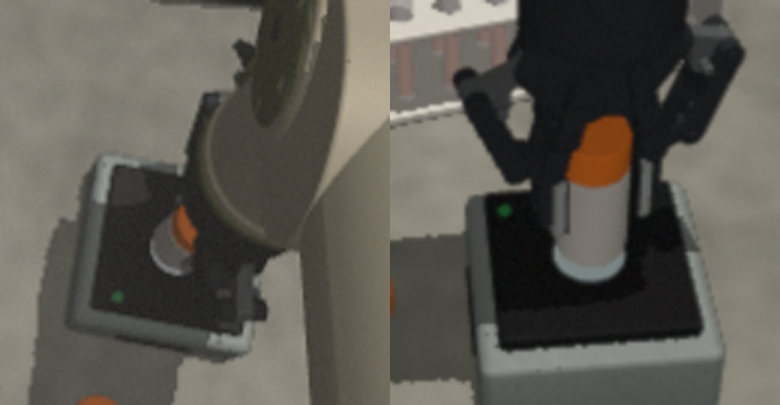

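Run:
```python
from fit import *
S=[(288.,295.4),(293.,298.),(297.,298.5),(301.,298.5),(306.,294.7),(308.6,284.+4)]
T=[(380.8,208.),(381.2,211.),(381.7,214.),(383.7,217.)]
fit(S,T,[.506,-.222,.07])
s=ctrl.read_state();print(s["qd"],s["ee_pos"])
```

```text
base [ 0.5074 -0.2204  0.071 ] res [ 0.1  0.   0.  -0.5  0.5 -0.3 -0.1  0.4 -0.1 -0.4]
[ 0.0008 -0.0011  0.0003 -0.0008 -0.001   0.0001  0.0002] [ 0.5049 -0.2244  0.0593]
```

```bash
python3 -c "
from h import *
a=cv2.imread('pics/side0.png');b=cv2.imread('pics/side11.png')
d=cv2.absdiff(a,b).max(2)
print('pots',(d[130:190,215:262]>40).sum(),'rack front',(d[200:245,200:270]>40).sum())
print(ctrl.sign_off())"
```

```text
pots 137 rack front 214
the job is handed in; nothing more can be done
None
```

I gripped the 36 mm pot, carried it over the rack and handed the job in while still holding it over the reader window, at about 14 s of robot time.

**Final pose:** A fit to both cameras puts the pot's base at (0.507, −0.220, 0.071). I measured the window at about (0.506, −0.2205, 0.061). That is a gap of about 10 mm and an offset of about 1.5 mm, within the 2 mm calibration. The tool was within 0.2° of vertical, the joints were still and the tool force was under 1 N. The grip read 35 mm wide throughout.

**Checks that disagreed:**
- **Reported height:** The visible fingertips stood about 35–50 mm above the reported TCP height. I set the grasp height from the images. It read −6 mm at the pot without any contact force.
- **The other pots and the rack:** My last check compared the first and last side pictures and found differing pixels, 137 around the pots and 214 at the rack front. I signed off in the same step and did not look into them. They could come from the removed pot, the arm and its shadow. The other two pots were standing in the picture after the lift, and no force showed contact. I did not confirm the rack and those pots separately at the end.

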